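Lean a test panel in the salt-fog cabinet

ROBOT

A 7-joint arm with a two-finger parallel gripper is mounted at the origin on a cart in front of the work surface, level with it; the furniture and walls round the work are solid. World frame = base frame: x ahead of the robot, y to its left, z up, the work surface at z = 0. Lengths are in m, angles in rad, forces in N, time in s.
With the tool pointing down it reaches from about 0.425 to 0.875 m from the base axis. Payload 8.4 kg.
Tool frame: the origin (TCP) lies midway between the tips of the shut fingers; the grasp point (between the pads) lies 19 mm behind it; z points along the fingers, y is the line along which they close (so a half turn about z gives the same grasp; the last joint's range is limited). The gripper opens to 87 mm and grips with 3 to 60 N. Pads are 19 mm wide; open, the fingers measure 117 mm over their backs; the gripper's body (75 mm by 190 mm) begins 51 mm behind the grasp point.
Start: joints at [1.16, 0.333, 0.04, 1.465, -0.013, 1.343, -0.059], TCP at [0.199, -0.619, 0.223] pointing down, gripper open.
Joint ranges: [-2.58, 2.58], [-0.38, 2.09], [-1.3, 1.39], [0.25, 2.4], [-1.5, 4.64], [0.08, 2.09], [-2.65, 2.65]. Speed limits (rad/s): [2.22, 2.22, 2.79, 2.79, 3.14, 3.14, 3.14].

INTERFACE

Orientations are given as a unit quaternion [w, x, y, z].
In Python, from rig import readout, imaging, ticket gives the robot as it stands.
- The arm moves only by the tool step_arm, never from a script. Its argument "deltas" is a list of rows, each a list of 2 entries, a list of its own where there are three numbers: the shift along the tool's x, y, z in cm, then the turn, a rotation vector about the tool's x, y, z in rad. A call has 1 to 10 rows; each row shifts and turns the commanded pose from where the row before left it, along the tool's axes as they then stand; what a row does not reach is not made up. A row lasts 1/8 s, in which the tool goes at most 62.5 mm and 10.7 degrees, less where a joint would pass 70% of its speed; a pose out of reach is approached as far as the arm can. A call with a gripper value outside its range is refused whole. "jaw" is the finger opening in cm, from 0 to 8.7, set as the call begins (left out, the last holds). The fingers move at their own pace and stop on an object; "force" is the grip in N (left out, the last holds). Time passes only in rows, so rows that do not move let the fingers close. It gives the time, the measured TCP pose, the force, the opening and the grip force at its end, in the units of the state.
- readout.read_state(): the state, without advancing time (a new reading comes with each control period).
- imaging.camera(name): name is "scene" or "top" or "wrist"; returns (picture, depth): 420x560x3 uint8, red, green, blue; 420x560 float32, m along the optical axis (not along the pixel's ray), 0 where there is no reading.
- imaging.camera_info(name): a dict with "vfov" (degrees; the focal length in pixels is half the picture's height over the tangent of half this angle, whatever the lens; pixels are square), "cx", "cy" (the principal point, pixels), "D" ([k1, k2, p1, p2, k3] as OpenCV has them; the pictures are not rectified), "world_to_cam" (4x4, takes a point from world to camera coordinates). Camera axes: x right, y down, z forward; pixel columns grow to the right and rows downward; lengths in m; the calibration is good to about 2 mm. A picture is of the moment at which its call begins: read the wrist's pose just before it. camera_info takes no time and is no camera call; for the wrist camera it gives the pose at the moment of the call.
- ticket.close_job(): hands the job in; it is judged then, once.
The state is a dict: "clock": time; "qpos": joint angles; "joint_velocities": joint speeds; "tau": joint torques, N m; "tool_pos": TCP position; "tool_rot": TCP orientation; "force": force on the tool from outside, world axes, zero at the start; "torque": the same for the moment, N m; "opening": opening from 0.0 (shut) to 1.0 (fully open); "grip_force": force on a finger pad.
Only numpy, scipy, OpenCV 4.12 (cv2) and the standard library are available. Lean on these libraries where they do the work, as an engineer would, in place of code of your own. Each camera call takes 0.05 s, during which the arm holds its last target. There are 200 camera calls.

TASK

Load the tall scribed test panel from the wooden block into the salt-fog cabinet: swing the clear hood up past its balance point until it stands fully open by itself, then lean the panel on the empty easel, centred, its lower edge down against the foot stop and its back on the rest bar, with the scribed face turned upward like the panels beside it. Then swing the hood fully shut and let everything go. Do not shift the other panels, or knock the bottles and the glass cylinder standing about.

Things in the scene. Friction and masses are not known exactly. Their poses are not given: they have to be found in the camera images.
- chamber: Salt-fog cabinet, fixed: open grey tub 170 (x) by 280 (y) mm, rim 60 mm high, walls 6 mm, floor 8 mm above the bench; white pod 48 mm long on its left (+y) end. Origin: centre of the tub at bench height; x from front to hinge side. Three white easels stand in it at x = -3, y = -85, 0, +85 mm (which is empty changes); a fog nozzle 67 mm high at x = +55, y = 0.
- hood (a joint): Clear hood hinged along the tub's back edge (hinge line along the chamber's y, at x = +86 mm, 64 mm above the bench). Rad: 0 shut, 1.5 fully open. A steel counterweight bar makes it fall shut below a balance point near 0.65 and fall open above it; the hinge is damped, under 3 N at the handle. 172 deep, 276 long, roof 80 mm above the hinge line when shut, sloping to 28 in front.
- handle (a point): Middle of the hood's steel bar handle: round, 10 mm in diameter, along the chamber's y, straight for 75 mm either side. Shut, its axis is 136 mm in front of the chamber's origin, 88 mm above the bench, 48 mm in front of the hood's front wall; it travels with the hood on an arc about the hinge line (222 mm in front of and 24 mm above it when shut).
- panel: The panel to load: aluminium plate 60 wide (x), 8 thick (y), 110 mm tall (z), 0.14 kg, a dark X scribed in its -y face; taller than the short panels beside it. Origin: centre of its lower end. It starts upright in one of the block's grooves, lower 16 mm in the groove. Leaned properly its top goes toward the easel's +y, so that the scribed face looks to -y and up.
- panel_top (a point): Middle of the panel's top edge, 110 mm above its origin along its z.
- panel_foot (a point): Middle of the panel's lower edge on the scribed face (4 mm to -y of its origin).
- easel_free: The empty easel, fixed. Origin: centre of its underside; axes as the chamber's. Base 56 (x) by 62 (y) mm, top at z = 6. Foot stop along its -y edge: inner face y = -26, top z = 15. Rest bar, 8 mm thick, 60 long: axis y = +8, z = 66, on two struts behind it. A panel at the stop and on the bar leans 20 degrees toward +y, its origin then at y = -22, z = 7.5 mm.
- panel_1: A scribed panel like the one to load, already leaning on its easel in the tub at 20 degrees; loose, to be left alone. Frame like panel.
- panel_2: Another scribed panel already leaning in the tub, as panel_1; loose, to be left alone.
- block: Grooved beech block, fixed on the bench, 70 mm (x) by 124 mm (y) by 26 mm high, origin at the centre of its underside. Three grooves run along x at y = -40, 0 and +40 mm, 10.5 mm wide, floor 10 mm above the bench. It holds the tall panel and two short ones in changing order.
- short_1: Short unscribed aluminium panel 60 x 8 x 75 mm standing in the block, loose; to be left there. Origin: centre of its lower end.
- short_2: A second short panel, as short_1.
- wash_bottle: White squeeze bottle with a blue cap and bent spout, 192 mm high, body 60 mm in diameter; origin at bench height, the body's axis 15 mm from it on the bottle's own +y side, the spout to its -y side. Stands between the block and the cabinet; leave it standing.
- cylinder: Small clear glass measuring cylinder, 125 mm high, foot 40 mm and tube 26 mm in diameter, origin at the centre of its foot. Stands in front of the hood's handle, about 50 mm from the bar, somewhere along it; leave it standing.
- dropper: Amber dropper bottle 33 mm in diameter, 100 mm high, origin at the centre of its underside. Leave it standing.
Things that resemble listed ones, but are neither listed nor needed, are in the scene too. What is shaped like the panel but red is not meant.

How it is judged:
On the way, in this order (a step that is already met when the one before it is completed fails the run):
1. the hood stands fully open by itself, let go (value of joint hood above 1.4 rad and distance between the grasp point and handle above 0.05 m), for 0.3 s.
2. the panel leans on the empty easel, let go, with the hood still open (value of joint hood above 1.2 rad and angle between panel's own y axis and vertical between 1.833 and 2.007 rad and angle between panel's own x axis and vertical between 1.49 and 1.65 rad and angle between the x axis of panel and the x axis of easel_free, either way round below 0.12 rad and x of panel_foot in the frame of easel_free between -0.012 and 0.012 m and y of panel_foot in the frame of easel_free between -0.03 and -0.017 m and z of panel_foot in the frame of easel_free between 0.004 and 0.014 m and contact force between panel and easel_free above 0.3 N and contact force between panel and the fingers below 0.05 N and linear speed of panel below 0.02 m/s), for 0.3 s.
At the end, for the whole second after the job is handed in: Hood shut (under 0.03 rad). Panel let go and at rest on the empty easel: 15 to 25 degrees from upright, scribed face up, level within 4.5 and square within 7 degrees, centred within 12 mm, lower edge on the base within 9 mm of the foot stop. Other panels within 12 mm of their start (angle between panel's own y axis and vertical between 1.833 and 2.007 rad and angle between panel's own x axis and vertical between 1.49 and 1.65 rad and angle between the x axis of panel and the x axis of easel_free, either way round below 0.12 rad and x of panel_foot in the frame of easel_free between -0.012 and 0.012 m and y of panel_foot in the frame of easel_free between -0.03 and -0.017 m and z of panel_foot in the frame of easel_free between 0.004 and 0.014 m and contact force between panel and easel_free above 0.3 N and contact force between panel and the fingers below 0.05 N and linear speed of panel below 0.02 m/s and value of joint hood below 0.03 rad and distance of each of panel_1, panel_2, short_1, short_2 from where it was at the start of the episode below 0.012 m); the robot touches nothing.
It fails at once if a panel already in the cabinet or a short panel is shifted by more than 12 mm or tipped over (distance of any of panel_1, panel_2, short_1, short_2 from where it was at the start of the episode above 0.012 m).
It fails at once if the wash bottle, the glass cylinder or the dropper bottle is shoved more than 30 mm or knocked over ((distance of wash_bottle from where it was at the start of the episode above 0.03 m or angle between wash_bottle's own z axis and vertical above 0.35 rad) or (distance of cylinder from where it was at the start of the episode above 0.03 m or angle between cylinder's own z axis and vertical above 0.35 rad) or (distance of dropper from where it was at the start of the episode above 0.03 m or angle between dropper's own z axis and vertical above 0.35 rad)).
It also fails if it takes over 67 s, if anything falls off the work surface, if the arm or the gripper's body presses on something with over 40 N, if the wrist force passes 120 N, or if a joint passes its speed limit or range.

## Working session

There is one attempt and no reset: what is moved stays moved. The work goes in short steps, Python scripts to look and compute and a tool call to move; the robot and the scene stay as the last step left them, time stands still between calls to the robot, and variables do not carry over. Pictures are saved under pics/ and viewed, at most 10 in all, crops included, and the job is handed in when it is done.

Besides the shell and the picture viewer there is one more tool, called after ">>>" as name(argument=value, ...), one argument or row to a line, values as JSON. step_arm: Moves the arm, as the interface text tells. Its arguments: {"type":"object","properties":{"deltas":{"type":"array","items":{"type":"array"}},"jaw":{"type":"number"},"force":{"type":"number"}},"required":["deltas"]}

```bash
mkdir -p pics; ls
cat > h.py <<'E'
import numpy as np, cv2, pickle
from rig import readout, imaging, ticket
from scipy.spatial.transform import Rotation as R
def snap(n,tag):
    info=imaging.camera_info(n); p,d=imaging.camera(n)
    pickle.dump((info,p,d),open(f'pics/{tag}.pkl','wb')); cv2.imwrite(f'pics/{tag}.png',p[:,:,::-1]); return info,p,d
def load(tag): return pickle.load(open(f'pics/{tag}.pkl','rb'))
def K(i):
    f=210/np.tan(np.radians(i['vfov'])/2); return np.array([[f,0,i['cx']],[0,f,i['cy']],[0,0,1.]])
def rays(i,uv):
    n=cv2.undistortPoints(np.array(uv,float).reshape(-1,1,2),K(i),np.array(i['D'],float)).reshape(-1,2)
    return np.c_[n,np.ones(len(n))]
def world(i,c): 
    T=np.linalg.inv(np.array(i['world_to_cam'])); return c@T[:3,:3].T+T[:3,3]
def plane(i,uv,z):
    T=np.linalg.inv(np.array(i['world_to_cam'])); r=rays(i,uv)@T[:3,:3].T; o=T[:3,3]
    return o+r*((z-o[2])/r[:,2])[:,None]
def proj(i,P):
    W=np.array(i['world_to_cam']); P=np.atleast_2d(P)
    return cv2.projectPoints(P.astype(float),cv2.Rodrigues(W[:3,:3])[0],W[:3,3],K(i),np.array(i['D'],float))[0].reshape(-1,2)
def cloud(i,d):
    v,u=np.mgrid[0:420,0:560]; r=rays(i,np.c_[u.ravel(),v.ravel()])
    return world(i,r*d.ravel()[:,None]).reshape(420,560,3)
def st():
    s=readout.read_state(); return s
E
python3 - <<'E'
from h import *
for n in ('scene','top'):
    i,p,d=snap(n,n+'0'); print(n,i['vfov'],i['D'],(d>0).mean()); T=np.linalg.inv(np.array(i['world_to_cam'])); print(T.round(3))
s=st(); print(s)
E
```

```text
pics
scene 51.0732567204639 [-0.03644512  0.          0.          0.          0.        ] 0.9923086734693878
[[-0.708 -0.288  0.645 -0.127]
 [-0.706  0.295 -0.643  0.603]
 [-0.005 -0.911 -0.413  0.526]
 [ 0.     0.     0.     1.   ]]
top 53.25946161807459 [-0.01850364  0.          0.          0.          0.        ] 0.9960459183673469
[[ 0.023 -0.993  0.12   0.411]
 [-0.999 -0.027 -0.024 -0.039]
 [ 0.027 -0.119 -0.993  1.001]
 [ 0.     0.     0.     1.   ]]
{'clock': 0.1, 'qpos': array([ 1.15978851,  0.33385987,  0.03983498,  1.46614785, -0.01342068,
        1.34327841, -0.05847764]), 'joint_velocities': array([ 0.00117604, -0.00148725,  0.00037355, -0.00043531, -0.00136348,
        0.00074208,  0.00010994]), 'tau': array([ 3.85881649e-03, -6.57812977e+01,  1.33964080e+00, -4.04708576e+01,
       -5.98578039e-02,  4.09622840e-02, -7.21248512e-06]), 'tool_pos': array([ 0.19928994, -0.61827195,  0.22175209]), 'tool_rot': array([-6.99775652e-04,  9.87868321e-01,  1.55292212e-01, -1.42177031e-04]), 'force': array([-0.3059343 ,  0.04950799,  0.37187384]), 'torque': array([-0.01190316,  0.01065433,  0.02709717]), 'grip_force': 0.0, 'opening': 1.0007752793248073}
```

View pics/scene0.png

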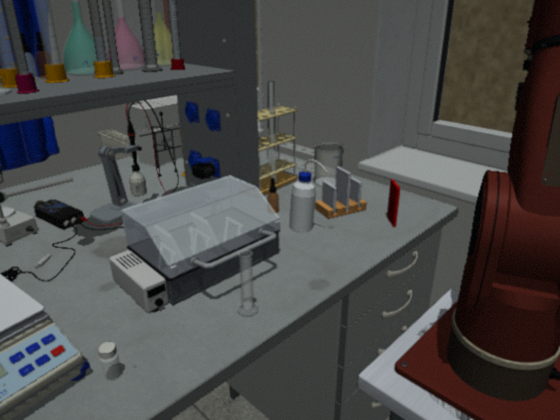

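View pics/top0.png

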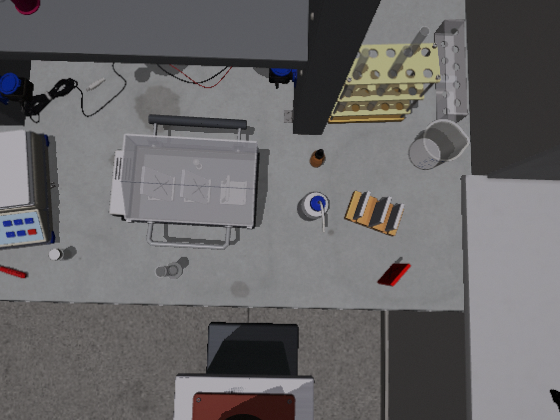

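The scene view shows the cabinet at about (200,235), the cylinder at (247,290), the wash bottle at (302,205), the block at (340,200) with its middle panel tallest, and a red decoy at (393,200). The top view shows X marks at (158,185) and (195,185), and the right easel (233,190) looks empty. Next I'll zoom in and check depths.

Run:
```python
from h import *
i,p,d=load('top0'); s,sp,sd=load('scene0')
a=cv2.resize(p[105:285,105:285],None,fx=2.2,fy=2.2,interpolation=3); b=cv2.resize(p[175:247,330:420],(396,316),interpolation=3)
c=cv2.resize(sp[160:260,260:420],(396,248),interpolation=3); e=cv2.resize(sp[170:320,100:290],(396,313),interpolation=3)
W=np.zeros((600,800,3),np.uint8); W[:396,:396]=a; W[:316,400:796]=b; W[340:588,400:796]=c
W[396:600,:258]=cv2.resize(sp[170:320,100:290],(258,204))
cv2.imwrite('pics/z1.png',W[:,:,::-1])
C=cloud(i,d); S=cloud(s,sd)
for u,v in [(158,185),(195,185),(232,190),(150,215),(245,215),(245,145),(190,230),(190,244),(378,212),(394,217),(361,207),(370,225)]: print((u,v),C[v,u].round(3))
# block colour
hsv=cv2.cvtColor(p,cv2.COLOR_RGB2HSV)
m=cv2.inRange(hsv,(8,100,80),(22,255,255)); m[:, :335]=0;m[:,420:]=0; m[:185]=0
m&=(C[...,2]>.01).astype(np.uint8)*255
k=np.argwhere(m>0)[:,::-1]; print(len(k)); r=cv2.minAreaRect(plane(i,k,0.026)[:,:2].astype(np.float32)); print('block',r)
# tall things in block area from both clouds
for n,Q in (('top',C),('scene',S)):
    w=(abs(Q[...,0]-.52)<.12)&(Q[...,1]<-.25)&(Q[...,1]>-.5)&(Q[...,2]>.095)&(Q[...,2]<.13)
    w2=(abs(Q[...,0]-.52)<.12)&(Q[...,1]<-.25)&(Q[...,1]>-.5)&(Q[...,2]>.06)&(Q[...,2]<.092)
    print(n,w.sum(),Q[w].mean(0) if w.any() else '',Q[w].max(0) if w.any() else '',w2.sum(), Q[w2].mean(0) if w2.any() else '')
```

```text
(158, 185) [0.565 0.186 0.146]
(195, 185) [0.566 0.109 0.15 ]
(232, 190) [0.559 0.033 0.146]
(150, 215) [0.507 0.21  0.102]
(245, 215) [0.511 0.006 0.109]
(245, 145) [0.655 0.009 0.147]
(190, 230) [0.484 0.142 0.001]
(190, 244) [0.447 0.123 0.094]
(378, 212) [ 0.53  -0.29   0.076]
(394, 217) [ 0.521 -0.328  0.067]
(361, 207) [ 0.54  -0.251  0.078]
(370, 225) [ 0.504 -0.281  0.036]
697
block ((0.5332521200180054, -0.293168306350708), (0.12431672215461731, 0.07207245379686356), 70.76455688476562)
top 233 [ 0.50109824 -0.30305031  0.11355918] [ 0.55988762 -0.2802813   0.12549128] 820 [ 0.51684706 -0.3970279   0.07253587]
scene 167 [ 0.51172867 -0.29400075  0.10777973] [ 0.56247    -0.27631012  0.11985451] 550 [ 0.516853   -0.35699951  0.0714901 ]
```

View pics/z1.png

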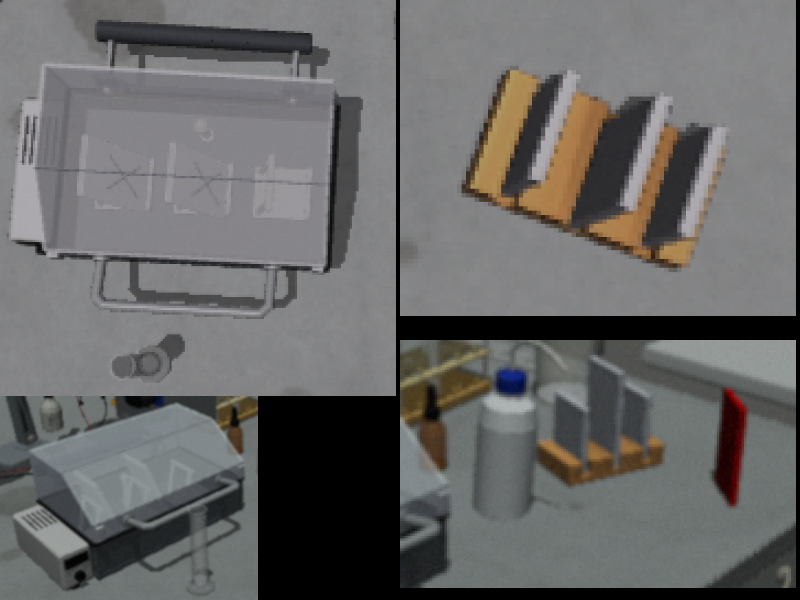

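Zoom shows the right-hand easel (crop ~280,190) has no panel, so `easel_free` is at local y=-85. The handle bar runs crop (103,303) to (262,313), with the cylinder at (152,360) near its +y end. The tall panel is in the middle groove, and its visible +y face carries no X, so the scribe already faces -y.

Run:
```python
from h import *
i,p,d=load('top0'); C=cloud(i,d); s,sp,sd=load('scene0'); S=cloud(s,sd)
for n,Q in (('top',C),('scene',S)):
    w=(Q[...,0]>.40)&(Q[...,0]<.475)&(Q[...,1]>-.02)&(Q[...,1]<.22)&(Q[...,2]>.08)&(Q[...,2]<.10)
    P=Q[w]; print(n,w.sum(),P.min(0),P.max(0),np.median(P,0))
    pf=np.polyfit(P[:,1],P[:,0],1); print('bar slope',pf, )
# bar edges by pixel: ends in picture
e=np.array([[151.8,242.7],[224,247.3]]); print('bar ends',plane(i,e,.088))
r=np.array([[124.5,136],[256.5,142],[253.5,226],[126.5,219]]); print('rim/hood bottom corners @.064',plane(i,r,.064))
# tall panel top
for n,Q in (('top',C),('scene',S)):
    w=(Q[...,0]>.45)&(Q[...,0]<.6)&(Q[...,1]<-.2)&(Q[...,1]>-.36)&(Q[...,2]>.098)&(Q[...,2]<.135)
    P=Q[w]; r=cv2.minAreaRect(P[:,:2].astype(np.float32)); print(n,w.sum(),r,np.percentile(P[:,2],[50,95,100]), np.linalg.eigh(np.cov(P[:,:2].T)))
# bottles, cylinder
for nm,x0,x1,y0,y1,z0 in [('wash',.45,.6,-.22,-.06,.12),('drop',.55,.7,-.22,-.06,.06),('cyl',.33,.42,.02,.25,.05)]:
    for n,Q in (('top',C),('scene',S)):
        w=(Q[...,0]>x0)&(Q[...,0]<x1)&(Q[...,1]>y0)&(Q[...,1]<y1)&(Q[...,2]>z0)
        P=Q[w]; print(nm,n,w.sum(), P.min(0).round(3) if w.any() else '',P.max(0).round(3) if w.any() else '')
# shelf
w=C[...,2]>.3; w[:, 480:]=0; w[300:]=0; P=C[w]; print('shelf',P.min(0),P.max(0))
for lo in np.arange(-.2,.5,.1):
    q=P[(P[:,1]>lo)&(P[:,1]<lo+.1)]; print(lo.round(2), len(q), q[:,0].min() if len(q) else '', np.percentile(q[:,2],[0,50]) if len(q) else '')
```

```text
top 472 [0.43810277 0.03925311 0.08346711] [0.4738177  0.21987001 0.09800281] [0.44648704 0.12770117 0.09273568]
bar slope [0.01863964 0.44640347]
scene 423 [0.43788386 0.04258228 0.08008374] [0.47472131 0.21985542 0.09524171] [0.4450677  0.15052955 0.09055292]
bar slope [0.01796575 0.44520819]
bar ends [[0.4481424  0.2070291  0.088     ]
 [0.44213349 0.05072053 0.088     ]]
rim/hood bottom corners @.064 [[ 0.69112208  0.29018732  0.064     ]
 [ 0.68608387 -0.01214708  0.064     ]
 [ 0.49220018 -0.01109164  0.064     ]
 [ 0.50048865  0.27285393  0.064     ]]
top 168 ((0.5302534699440002, -0.2932119369506836), (0.008023793809115887, 0.060357898473739624), 71.0325927734375) [0.11982118 0.12345408 0.12549128] EighResult(eigenvalues=array([6.26518772e-06, 3.24724556e-04]), eigenvectors=array([[-0.32206113, -0.94671888],
       [-0.94671888,  0.32206113]]))
scene 125 ((0.5330780148506165, -0.2878410220146179), (0.010160570032894611, 0.06132414564490318), 73.05198669433594) [0.11035937 0.11857522 0.11985451] EighResult(eigenvalues=array([4.85225554e-06, 3.45092802e-04]), eigenvectors=array
[... 152 characters left out ...]
158  0.12 ] [ 0.562 -0.115  0.187]
drop top 171 [ 0.55  -0.166  0.06 ] [ 0.669 -0.115  0.151]
drop scene 136 [ 0.55  -0.164  0.06 ] [ 0.67  -0.112  0.151]
cyl top 192 [0.377 0.164 0.05 ] [0.401 0.187 0.129]
cyl scene 529 [0.377 0.165 0.05 ] [0.403 0.19  0.127]
shelf [ 0.41128037 -0.31827827  0.30010684] [0.83419377 0.40335489 1.00139348]
-0.2 4081 0.7270306335860786 [0.30036006 0.44947681]
-0.1 5282 0.4112803711158646 [0.30130261 0.37975725]
0.0 4158 0.7268249720534985 [0.34217939 0.37945915]
0.1 4075 0.7258334796359871 [0.34148779 0.37955022]
0.2 3951 0.7261270664711468 [0.34303511 0.37970864]
0.3 3370 0.72683211762154 [0.34372909 0.37987964]
0.4 4 0.7302000960610102 [0.34438777 0.34588417]
```

```bash
cat >> h.py <<'E'
def Rq(q): return R.from_quat(np.r_[q[1:],q[0]])
def tool(cdir,tilt=None,zdir=(0,0,-1)):
    z=np.array(zdir,float); z/=np.linalg.norm(z); y=np.array(cdir,float); y-=z*(y@z); y/=np.linalg.norm(y)
    return R.from_matrix(np.c_[np.cross(y,z),y,z])
def plan(wps,p=None,r=None,dp=1,dr=2):
    """wps: list of (pos, R, nrows)"""
    if p is None: s=st(); p=np.array(s['tool_pos']); r=Rq(s['tool_rot'])
    out=[]
    for P,Rt,n in wps:
        P=np.array(P,float); p0=p; r0=r; w=(r0.inv()*Rt).as_rotvec()
        for k in range(1,n+1):
            f=k/n; pt=p0+(P-p0)*f; rt=r0*R.from_rotvec(w*f)
            a=(r.inv().apply(pt-p)*100).round(dp); b=(r.inv()*rt).as_rotvec().round(dr)
            assert np.linalg.norm(a)<6.25 and np.linalg.norm(b)<.186,(a,b)
            p=p+r.apply(a/100); r=r*R.from_rotvec(b); out.append([(a+0.).tolist(),(b+0.).tolist()])
    for k in range(0,len(out),10): print(str(out[k:k+10]).replace(' ',''))
    print('end',p.round(4),r.as_matrix().round(3).tolist()); return p,r
E
python3 - <<'E'
from h import *
t=tool((1,-.02,0)); t0=tool((np.cos(-.55),np.sin(-.55),0))
plan([((.44,-.32,.24),t0,7),((.49,-.12,.27),tool((1,-.25,0)),4),((.445,.085,.17),t,4)])
E
```

```text
[[[4.6,-3.0,-0.3],[0.0,0.0,-0.1]],[[4.8,-2.5,-0.2],[0.0,0.0,-0.1]],[[5.1,-2.1,-0.3],[0.0,0.0,-0.1]],[[5.3,-1.5,-0.2],[0.0,0.0,-0.11]],[[5.4,-0.9,-0.3],[0.0,0.0,-0.1]],[[5.4,-0.4,-0.2],[0.0,0.0,-0.1]],[[5.5,0.2,-0.3],[0.0,0.0,-0.1]],[[4.9,-1.5,-0.7],[0.0,0.0,-0.08]],[[5.1,-1.2,-0.8],[0.0,0.0,-0.07]],[[5.1,-0.8,-0.7],[0.0,0.0,-0.08]]]
[[[5.1,-0.4,-0.8],[0.0,0.0,-0.07]],[[4.7,-2.3,2.5],[0.0,0.0,-0.06]],[[4.8,-2.1,2.5],[0.0,0.0,-0.05]],[[4.9,-1.8,2.5],[0.0,0.0,-0.06]],[[5.0,-1.5,2.6],[0.0,0.0,-0.06]]]
end [0.4454 0.0846 0.1696] [[0.019, 1.0, -0.0], [1.0, -0.019, 0.001], [0.001, -0.001, -1.0]]
```

>>> step_arm(
  deltas=[
    [[4.6, -3.0, -0.3], [0, 0, -0.1]],
    [[4.8, -2.5, -0.2], [0, 0, -0.1]],
    [[5.1, -2.1, -0.3], [0, 0, -0.1]],
    [[5.3, -1.5, -0.2], [0, 0, -0.11]],
    [[5.4, -0.9, -0.3], [0, 0, -0.1]],
    [[5.4, -0.4, -0.2], [0, 0, -0.1]],
    [[5.5, 0.2, -0.3], [0, 0, -0.1]],
    [[4.9, -1.5, -0.7], [0, 0, -0.08]],
    [[5.1, -1.2, -0.8], [0, 0, -0.07]],
    [[5.1, -0.8, -0.7], [0, 0, -0.08]],
  ],
  jaw=4,
  force=25,
)

```text
clock: 1.35
tool_pos: [0.4778, -0.1681, 0.2626]
tool_rot: [-0.0, 0.81, 0.587, -0.0]
force: [1.3, 0.1, -0.3]
opening: 0.46
grip_force: 0.0
```

>>> step_arm(
  deltas=[
    [[5.1, -0.4, -0.8], [0, 0, -0.07]],
    [[4.7, -2.3, 2.5], [0, 0, -0.06]],
    [[4.8, -2.1, 2.5], [0, 0, -0.05]],
    [[4.9, -1.8, 2.5], [0, 0, -0.06]],
    [[5.0, -1.5, 2.6], [0, 0, -0.06]],
    [[0, 0, 0], [0, 0, 0]],
    [[0, 0, 0], [0, 0, 0]],
  ],
)

```text
clock: 2.22
tool_pos: [0.4457, 0.0835, 0.1696]
tool_rot: [0.0, 0.714, 0.7, -0.0]
force: [-0.3, 0.5, 0.1]
opening: 0.46
grip_force: 0.0
```

Run:
```python
from h import *
s=st(); print(s['clock'],s['tool_pos'],Rq(s['tool_rot']).as_matrix().round(3),s['opening'],s['qpos'])
i,p,d=snap('wrist','w1'); C=cloud(i,d); T=np.linalg.inv(np.array(i['world_to_cam'])); print(T.round(3))
w=(C[...,0]>.42)&(C[...,0]<.475)&(C[...,1]>0.06)&(C[...,1]<.2)&(C[...,2]>.08)&(C[...,2]<.10); P=C[w]; print(w.sum(),np.median(P,0),P[:,2].max(),np.polyfit(P[:,1],P[:,0],1))
```

```text
2.225 [0.44567188 0.08353857 0.16963956] [[ 0.019  1.    -0.   ]
 [ 1.    -0.019 -0.   ]
 [-0.    -0.    -1.   ]] 0.4597065833160831 [ 4.07416163e-01  2.41131458e-03 -6.81217438e-01  1.96186734e+00
  1.93054901e-03  1.17813446e+00 -2.94022250e-01]
[[ 1.    -0.02  -0.005  0.448]
 [-0.02  -0.964 -0.264  0.156]
 [ 0.     0.264 -0.965  0.332]
 [ 0.     0.     0.     1.   ]]
2232 [0.44818598 0.13735545 0.09278827] 0.09548601950006128 [0.0304664  0.44406378]
```

View pics/w1.png

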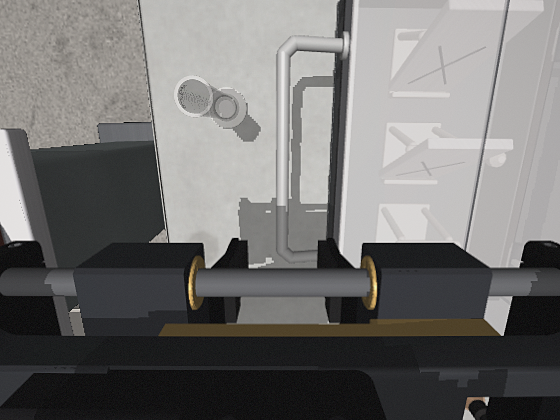

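The wrist view shows the bar running vertically from (288,45) to (285,250), between the fingers. The cylinder at (205,100) is well clear. I'll lower and grip.

>>> step_arm(
  deltas=[
    [[0, 0.1, 3.5], [0, 0, 0]],
    [[0, 0, 3.5], [0, 0, 0]],
    [[0, 0, 3.1], [0, 0, 0]],
    [[0, 0, 0], [0, 0, 0]],
  ],
)

```text
clock: 2.78
tool_pos: [0.4456, 0.0827, 0.0673]
tool_rot: [-0.001, 0.715, 0.7, -0.001]
force: [0.4, 0.8, 1.3]
opening: 0.46
grip_force: 0.0
```

>>> step_arm(
  deltas=[
    [[0, 0, 0], [0, 0, 0]],
    [[0, 0, 0], [0, 0, 0]],
    [[0, 0, 0], [0, 0, 0]],
    [[0, 0, 0], [0, 0, 0]],
  ],
  jaw=0,
  force=30,
)

```text
clock: 3.28
tool_pos: [0.4453, 0.0841, 0.0688]
tool_rot: [-0.001, 0.714, 0.7, -0.001]
force: [-4.1, -0.6, 9.7]
opening: 0.103
grip_force: 30.0
```

Run:
```python
from h import *
s=st(); p=np.array(s['tool_pos']); r=Rq(s['tool_rot']); print(p,s['opening'],s['force'],s['grip_force'])
g=p-np.array([0,0,-.019]); h=np.array([g[0]+.222,g[1],g[2]-.024]); 
w=[]
for th in np.linspace(0,1.0,16)[1:]:
    a=th+.1077; w.append((p+np.array([.222-.2233*np.cos(a),-.028*(.222-.2233*np.cos(a)),.2233*np.sin(a)-.024]),r,1))
plan(w,p,r)
```

```text
[0.44528384 0.08410387 0.06881916] 0.10257083033564703 [-4.14395089 -0.62959535  9.74399453] 30.020231317612343
[[[0.0,0.2,-1.5],[0.0,0.0,0.0]],[[0.0,0.3,-1.4],[0.0,0.0,0.0]],[[0.0,0.4,-1.5],[0.0,0.0,0.0]],[[0.0,0.5,-1.4],[0.0,0.0,0.0]],[[0.0,0.6,-1.3],[0.0,0.0,0.0]],[[0.0,0.7,-1.4],[0.0,0.0,0.0]],[[0.0,0.7,-1.2],[0.0,0.0,0.0]],[[0.0,0.9,-1.3],[0.0,0.0,0.0]],[[-0.1,0.9,-1.1],[0.0,0.0,0.0]],[[0.0,1.0,-1.1],[0.0,0.0,0.0]]]
[[[0.0,1.1,-1.1],[0.0,0.0,0.0]],[[0.0,1.1,-0.9],[0.0,0.0,0.0]],[[0.0,1.2,-0.9],[0.0,0.0,0.0]],[[0.0,1.3,-0.8],[0.0,0.0,0.0]],[[0.0,1.3,-0.7],[0.0,0.0,0.0]]]
end [0.5677 0.0809 0.2445] [[0.019, 1.0, -0.003], [1.0, -0.019, -0.001], [-0.001, -0.003, -1.0]]
```

>>> step_arm(
  deltas=[
    [[0, 0.2, -1.5], [0, 0, 0]],
    [[0, 0.3, -1.4], [0, 0, 0]],
    [[0, 0.4, -1.5], [0, 0, 0]],
    [[0, 0.5, -1.4], [0, 0, 0]],
    [[0, 0.6, -1.3], [0, 0, 0]],
    [[0, 0.7, -1.4], [0, 0, 0]],
    [[0, 0.7, -1.2], [0, 0, 0]],
    [[0, 0.9, -1.3], [0, 0, 0]],
    [[-0.1, 0.9, -1.1], [0, 0, 0]],
    [[0, 1.0, -1.1], [0, 0, 0]],
  ],
)

```text
clock: 4.53
tool_pos: [0.5062, 0.0823, 0.2023]
tool_rot: [-0.001, 0.714, 0.701, -0.002]
force: [-16.4, -0.6, 12.4]
opening: 0.1
grip_force: 30.0
```

>>> step_arm(
  deltas=[
    [[0, 1.1, -1.1], [0, 0, 0]],
    [[0, 1.1, -0.9], [0, 0, 0]],
    [[0, 1.2, -0.9], [0, 0, 0]],
    [[0, 1.3, -0.8], [0, 0, 0]],
    [[0, 1.3, -0.7], [0, 0, 0]],
    [[0, 0, 0], [0, 0, 0]],
  ],
)

```text
clock: 5.28
tool_pos: [0.5698, 0.0806, 0.2467]
tool_rot: [0.001, 0.714, 0.7, 0.001]
force: [-4.3, -1.5, 8.2]
opening: 0.106
grip_force: 30.0
```

Run:
```python
from h import *
i,p,d=snap('scene','s2'); 
C=cloud(i,d); print(st()['opening'],st()['grip_force'])
```

```text
0.10401083727502011 29.999467134475708
```

View pics/s2.png

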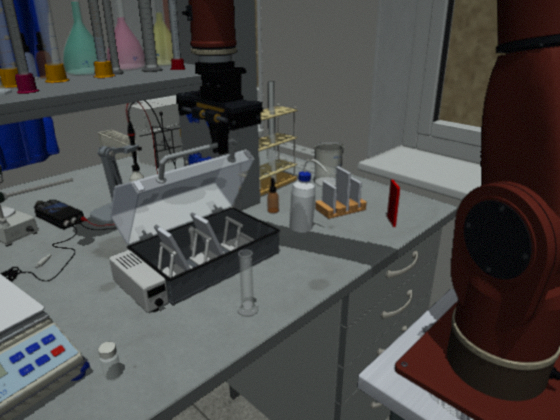

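The hood is held at about 1.0 rad, with the bar still in the gripper at (195,155). I'll release it and rise away.

>>> step_arm(
  deltas=[
    [[0, 0, 0], [0, 0, 0]],
    [[0, 0.3, -2], [0, 0, 0]],
    [[0, 0.2, -4], [0, 0, 0]],
    [[0, 0, -4], [0, 0, 0]],
    [[0, -3, -2], [0, 0, 0]],
    [[0, -4, 0], [0, 0, 0]],
    [[0, -4, 0], [0, 0, 0]],
    [[0, 0, 0], [0, 0, 0]],
    [[0, 0, 0], [0, 0, 0]],
    [[0, 0, 0], [0, 0, 0]],
  ],
  jaw=7,
)

```text
clock: 6.58
tool_pos: [0.4642, 0.0826, 0.3644]
tool_rot: [-0.0, 0.714, 0.7, 0.0]
force: [0.2, -0.5, 0.3]
opening: 0.807
grip_force: 0.0
```

Run:
```python
from h import *
i,p,d=snap('scene','s3'); i2,p2,d2=snap('top','t3')
cv2.imwrite('pics/z3.png',np.hstack([cv2.resize(p[60:330,80:360],(400,386)),cv2.resize(p2[60:290,90:360],(400,386))])[:,:,::-1])
```

```text
(no output)
```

View pics/z3.png

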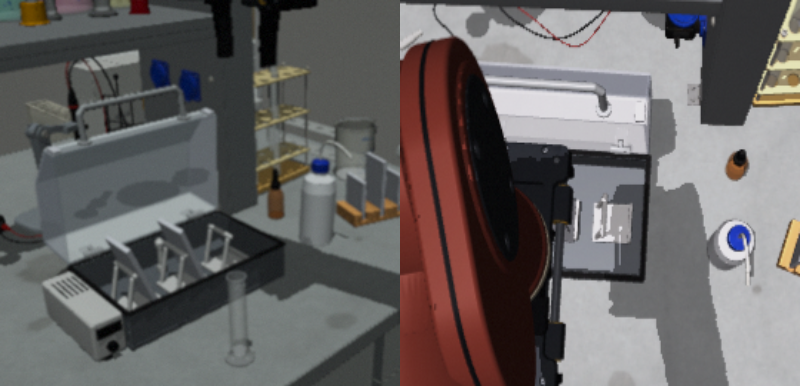

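The hood now stands fully open, the panels lean untouched, and the free easel is visible at (612,225) in the right half. Next I'll measure the easel from the wrist and plan the move to the block.

Run:
```python
from h import *
i,p,d=snap('wrist','w3'); C=cloud(i,d); T=np.linalg.inv(np.array(i['world_to_cam'])); print(T.round(3))
i2,p2,d2=load('t3'); C2=cloud(i2,d2)
for n,Q in (('w',C),('t',C2)):
    ok=(abs(Q[...,0]-.575)<.06)&(abs(Q[...,1]-.04)<.06)
    for z0,z1 in [(.004,.011),(.0115,.0175),(.019,.026),(.06,.075),(.07,.085)]:
        P=Q[ok&(Q[...,2]>z0)&(Q[...,2]<z1)]; print(n,z0,len(P),np.percentile(P,[2,50,98],axis=0).round(4).tolist() if len(P)>5 else '')
plan([((.50,-.15,.33),tool((.33,.7,0)),8),((.50,-.27,.26),tool((.327,.945,0)),3)])
```

```text
[[ 1.    -0.019 -0.005  0.467]
 [-0.02  -0.965 -0.263  0.155]
 [-0.     0.263 -0.965  0.527]
 [ 0.     0.     0.     1.   ]]
w 0.004 2732 [[0.5167, -0.007, 0.0068], [0.5628, 0.0543, 0.0087], [0.6334, 0.0973, 0.0105]]
w 0.0115 906 [[0.5477, -0.0084, 0.0123], [0.5788, 0.0438, 0.0147], [0.6063, 0.0719, 0.017]]
w 0.019 291 [[0.5226, -0.0092, 0.0195], [0.5792, 0.0145, 0.0234], [0.6257, 0.0998, 0.0255]]
w 0.06 427 [[0.519, -0.0168, 0.0602], [0.5733, -0.0116, 0.0617], [0.632, 0.0566, 0.0734]]
w 0.07 215 [[0.5508, 0.0459, 0.0708], [0.5766, 0.0501, 0.078], [0.6062, 0.0545, 0.0796]]
t 0.004 1251 [[0.5167, -0.005, 0.0054], [0.5686, 0.048, 0.0091], [0.633, 0.0971, 0.0109]]
t 0.0115 590 [[0.5216, 0.0003, 0.0116], [0.5751, 0.0396, 0.0144], [0.627, 0.0953, 0.0172]]
t 0.019 98 [[0.5495, 0.0104, 0.0194], [0.5756, 0.0644, 0.0235], [0.6027, 0.0995, 0.0257]]
t 0.06 183 [[0.5195, -0.0175, 0.0602], [0.5753, -0.0125, 0.0623], [0.6324, 0.0552, 0.0673]]
t 0.07 91 [[0.5475, 0.0456, 0.0738], [0.5766, 0.0491, 0.0783], [0.604, 0.0536, 0.0813]]
[[[-2.9,0.5,0.4],[0.0,0.0,-0.14]],[[-2.9,0.1,0.5],[0.0,0.0,-0.15]],[[-3.0,-0.4,0.4],[0.0,0.0,-0.14]],[[-2.8,-0.7,0.4],[0.0,0.0,-0.14]],[[-2.7,-1.1,0.4],[0.0,0.0,-0.15]],[[-2.5,-1.6,0.5],[0.0,0.0,-0.14]],[[-2.3,-1.9,0.4],[0.0,0.0,-0.15]],[[-2.0,-2.1,0.4],[0.0,0.0,-0.14]],[[-1.7,-3.6,2.3],[0.0,0.0,-0.04]],[[-1.6,-3.7,2.4],[0.0,0.0,-0.03]]]
[[[-1.4,-3.8,2.3],[0.0,0.0,-0.04]]]
end [ 0.4999 -0.2701  0.2599] [[-0.946, 0.324, -0.001], [0.324, 0.946, 0.001], [0.001, 0.0, -1.0]]
```

View pics/w3.png

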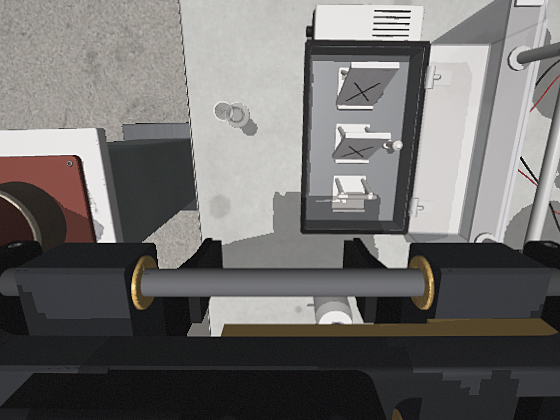

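The wrist view shows the tub upright, X-marked panels at (365,85) and (362,143), and the free easel at (350,195) with its rest bar. The easel origin comes to about (0.577, 0.042, 0.008). Now to the block.

>>> step_arm(
  deltas=[
    [[-2.9, 0.5, 0.4], [0, 0, -0.14]],
    [[-2.9, 0.1, 0.5], [0, 0, -0.15]],
    [[-3.0, -0.4, 0.4], [0, 0, -0.14]],
    [[-2.8, -0.7, 0.4], [0, 0, -0.14]],
    [[-2.7, -1.1, 0.4], [0, 0, -0.15]],
    [[-2.5, -1.6, 0.5], [0, 0, -0.14]],
    [[-2.3, -1.9, 0.4], [0, 0, -0.15]],
    [[-2.0, -2.1, 0.4], [0, 0, -0.14]],
    [[-1.7, -3.6, 2.3], [0, 0, -0.04]],
    [[-1.6, -3.7, 2.4], [0, 0, -0.03]],
  ],
)

```text
clock: 7.98
tool_pos: [0.5006, -0.2309, 0.2827]
tool_rot: [0.0, 0.183, 0.983, 0.0]
force: [0.9, -0.2, -0.1]
opening: 0.8
grip_force: 0.0
```

>>> step_arm(
  deltas=[
    [[-1.4, -3.8, 2.3], [0, 0, -0.04]],
    [[0, 0, 0], [0, 0, 0]],
    [[0, 0, 0], [0, 0, 0]],
  ],
  jaw=3.2,
  force=25,
)

```text
clock: 8.35
tool_pos: [0.4999, -0.2696, 0.2604]
tool_rot: [-0.0, 0.164, 0.986, 0.001]
force: [0.2, -0.0, -0.9]
opening: 0.546
grip_force: 0.0
```

Run:
```python
from h import *
s=st(); print(s['tool_pos'],s['qpos'].round(2),s['opening'])
i,p,d=snap('wrist','w4'); C=cloud(i,d); T=np.linalg.inv(np.array(i['world_to_cam'])); print(T.round(3))
w=(C[...,0]>.45)&(C[...,0]<.6)&(C[...,1]<-.2)&(C[...,1]>-.36)&(C[...,2]>.112)&(C[...,2]<.128)
P=C[w]; print(w.sum()); 
if w.sum()>10: print(cv2.minAreaRect(P[:,:2].astype(np.float32)),np.median(P,0)); v,u=np.where(w); print(u.min(),u.max(),v.min(),v.max())
```

```text
[ 0.49994451 -0.26962652  0.26036728] [ 0.72  0.17 -0.35  1.6   0.06  1.38  1.61] 0.5463746716678698
[[ 0.325  0.912  0.25   0.433]
 [ 0.946 -0.313 -0.084 -0.246]
 [ 0.002  0.264 -0.965  0.423]
 [ 0.     0.     0.     1.   ]]
412
((0.5338860750198364, -0.292985200881958), (0.007726314943283796, 0.05947287753224373), 71.7345962524414) [ 0.53261403 -0.29263369  0.12056453]
267 275 206 260
```

View pics/w4.png

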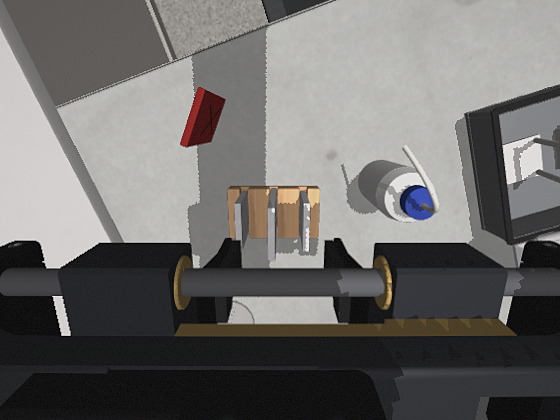

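The block is at (272,215) in the wrist view, with the tall panel's top edge at (271,233) and the red decoy at (203,117). The panel top is at (0.533, -0.293, 0.120). I'll descend onto it.

Run:
```python
from h import *
t=tool((.322,.947,0))
plan([((.5325,-.293,.17),t,3),((.5325,-.293,.094),t,4)])
```

```text
[[[-1.3,-0.4,3.0],[0.0,0.0,0.0]],[[-1.2,-0.4,3.1],[0.0,0.0,0.0]],[[-1.3,-0.4,3.0],[0.0,0.0,0.0]],[[0.0,0.0,1.9],[0.0,0.0,0.0]],[[0.0,0.0,1.9],[0.0,0.0,0.0]],[[0.0,0.0,1.9],[0.0,0.0,0.0]],[[0.0,0.0,1.9],[0.0,0.0,0.0]]]
end [ 0.5324 -0.2927  0.0939] [[-0.946, 0.323, 0.001], [0.323, 0.946, 0.0], [-0.0, 0.001, -1.0]]
```

>>> step_arm(
  deltas=[
    [[-1.3, -0.4, 3.0], [0, 0, 0]],
    [[-1.2, -0.4, 3.1], [0, 0, 0]],
    [[-1.3, -0.4, 3.0], [0, 0, 0]],
    [[0, 0, 1.9], [0, 0, 0]],
    [[0, 0, 1.9], [0, 0, 0]],
    [[0, 0, 1.9], [0, 0, 0]],
    [[0, 0, 1.9], [0, 0, 0]],
    [[0, 0, 0], [0, 0, 0]],
  ],
)

```text
clock: 9.4
tool_pos: [0.5305, -0.2934, 0.0919]
tool_rot: [-0.001, 0.164, 0.986, 0.0]
force: [0.3, -0.3, -0.2]
opening: 0.369
grip_force: 0.0
```

>>> step_arm(
  deltas=[
    [[0, 0, 0], [0, 0, 0]],
    [[0, 0, 0], [0, 0, 0]],
    [[0, 0, 0], [0, 0, 0]],
    [[0, 0, 0], [0, 0, 0]],
  ],
  jaw=0,
  force=30,
)

```text
clock: 9.9
tool_pos: [0.5319, -0.2938, 0.0941]
tool_rot: [0.0, 0.164, 0.986, -0.0]
force: [-0.7, 0.2, 3.3]
opening: 0.09
grip_force: 30.0
```

>>> step_arm(
  deltas=[
    [[0, 0, -0.5], [0, 0, 0]],
    [[0, 0, -1.5], [0, 0, 0]],
    [[0, 0, -3], [0, 0, 0]],
    [[0, 0, -5], [0, 0, 0]],
    [[0, 0, -5], [0, 0, 0]],
    [[0, 0, -5], [0, 0, 0]],
    [[0, 0, 0], [0, 0, 0]],
  ],
)

```text
clock: 10.78
tool_pos: [0.5333, -0.2944, 0.2994]
tool_rot: [0.004, 0.164, 0.986, -0.001]
force: [0.7, 0.3, -2.0]
opening: 0.092
grip_force: 30.0
```

Run:
```python
from h import *
s=st(); print(s['tool_pos'],s['opening'],s['grip_force'])
i,p,d=snap('scene','s5')
cv2.imwrite('pics/s5c.png',cv2.resize(p[:300,150:480],(660,600))[:,:,::-1])
```

```text
[ 0.53326902 -0.29442051  0.29941138] 0.09199410386478013 29.993489300832152
```

View pics/s5c.png

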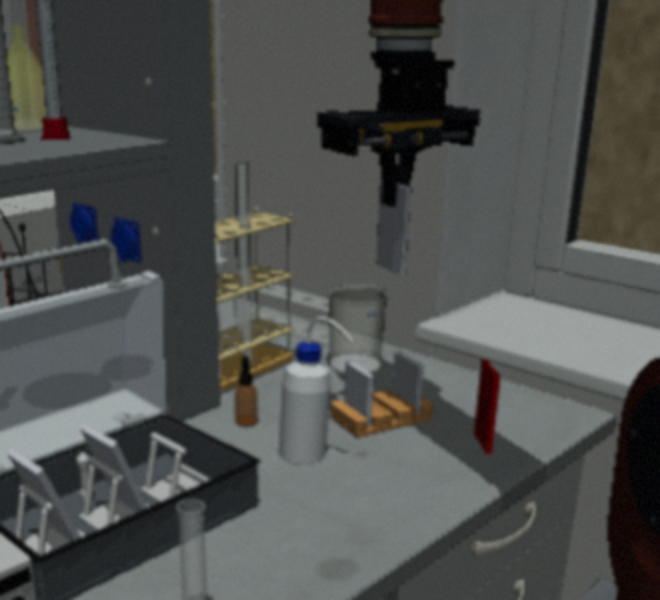

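The panel is held cleanly at (393,230), and the bottles and short panels are undisturbed. I'll check the height of the neighbouring panel's top edge, then carry over.

Run:
```python
from h import *
i,p,d=load('w3'); C=cloud(i,d)
w=(abs(C[...,0]-.575)<.06)&(C[...,1]>.1)&(C[...,1]<.175)&(C[...,2]>.1)&(C[...,2]<.16); P=C[w]; print(len(P),np.percentile(P,[2,50,99.5],axis=0).round(4).tolist() if len(P) else '')
a=np.radians(17); up=np.array([np.sin(a)*.027,np.sin(a),np.cos(a)]); up/=np.linalg.norm(up)
t=tool((.027,1,0),zdir=-up); t0=tool((.027,1,0))
plan([((.545,-.24,.345),tool((.28,.95,0)),2),((.575,.045,.345),t0,8),((.577,.0458,.25),t,3),((.577,.0458,.125),t,5),((.5771,.0458,.106),t,2)],dp=2,dr=3)
```

```text
486 [[0.5491, 0.1309, 0.1007], [0.5779, 0.1388, 0.1179], [0.6078, 0.1453, 0.1215]]
[[[0.27,2.76,-2.43],[0.0,0.002,-0.022]],[[0.21,2.77,-2.44],[-0.001,0.002,-0.021]],[[0.65,3.52,0.0],[0.0,0.0,-0.032]],[[0.53,3.54,0.0],[0.0,0.0,-0.033]],[[0.42,3.56,0.0],[0.0,0.0,-0.032]],[[0.3,3.57,0.0],[0.0,0.0,-0.033]],[[0.19,3.58,0.0],[0.0,0.0,-0.032]],[[0.07,3.58,0.0],[0.0,0.0,-0.033]],[[-0.05,3.58,0.0],[0.0,0.0,-0.032]],[[-0.16,3.58,0.01],[0.0,0.0,-0.033]]]
[[[-0.06,0.03,3.17],[0.099,0.0,0.0]],[[-0.07,0.34,3.14],[0.099,0.0,0.0]],[[-0.06,0.65,3.1],[0.099,0.0,0.0]],[[0.0,0.73,2.39],[0.0,0.0,0.0]],[[0.0,0.73,2.39],[0.0,0.0,0.0]],[[0.0,0.73,2.39],[0.0,0.0,0.0]],[[0.0,0.74,2.39],[0.0,0.0,0.0]],[[0.0,0.73,2.39],[0.0,0.0,0.0]],[[0.0,0.28,0.91],[0.0,0.0,0.0]],[[-0.01,0.27,0.91],[0.0,0.0,0.0]]]
end [0.5771 0.0458 0.106 ] [[-1.0, 0.026, -0.008], [0.027, 0.956, -0.292], [-0.0, -0.293, -0.956]]
```

>>> step_arm(
  deltas=[
    [[0.27, 2.76, -2.43], [0, 0, -0.022]],
    [[0.21, 2.77, -2.44], [0, 0, -0.021]],
    [[0.65, 3.52, 0], [0, 0, -0.032]],
    [[0.53, 3.54, 0], [0, 0, -0.033]],
    [[0.42, 3.56, 0], [0, 0, -0.032]],
    [[0.3, 3.57, 0], [0, 0, -0.033]],
    [[0.19, 3.58, 0], [0, 0, -0.032]],
    [[0.07, 3.58, 0], [0, 0, -0.033]],
    [[-0.05, 3.58, 0], [0, 0, -0.032]],
    [[-0.16, 3.58, 0], [0, 0, -0.033]],
  ],
)

```text
clock: 12.08
tool_pos: [0.5741, 0.0477, 0.342]
tool_rot: [-0.0, 0.012, 1.0, 0.0]
force: [-0.3, -0.6, -2.2]
opening: 0.086
grip_force: 30.0
```

>>> step_arm(
  deltas=[
    [[-0.06, 0.03, 3.17], [0.099, 0, 0]],
    [[-0.07, 0.34, 3.14], [0.099, 0, 0]],
    [[-0.06, 0.65, 3.1], [0.099, 0, 0]],
    [[0, 0.73, 2.39], [0, 0, 0]],
    [[0, 0.73, 2.39], [0, 0, 0]],
    [[0, 0, 0], [0, 0, 0]],
    [[0, 0, 0], [0, 0, 0]],
  ],
)

```text
clock: 12.95
tool_pos: [0.5766, 0.0466, 0.1983]
tool_rot: [-0.001, 0.013, 0.989, -0.148]
force: [0.4, -0.2, -1.1]
opening: 0.088
grip_force: 30.0
```

Run:
```python
from h import *
s=st(); print(s['tool_pos'],Rq(s['tool_rot']).as_matrix().round(3).tolist(),s['qpos'].round(2),s['force'],s['grip_force'])
i,p,d=snap('scene','s6'); C=cloud(i,d)
cv2.imwrite('pics/s6c.png',cv2.resize(p[60:330,80:360],(622,600))[:,:,::-1])
a=np.radians(17); up=np.array([np.sin(a)*.027,np.sin(a),np.cos(a)]); up/=np.linalg.norm(up)
t=tool((.027,1,0),zdir=-up)
plan([((.577,.0458,.125),t,4),((.5771,.0458,.106),t,2)],dp=2,dr=3)
```

```text
[0.57661321 0.04663099 0.19827731] [[-1.0, 0.025, -0.007], [0.026, 0.956, -0.292], [-0.001, -0.292, -0.956]] [ 0.15  0.31 -0.6   1.62  0.45  1.41  1.01] [ 0.41668882 -0.16211144 -1.05282156] 29.99222827143967
[[[0.0,0.52,1.76],[0.0,0.0,0.0]],[[0.0,0.52,1.77],[0.0,0.001,0.0]],[[-0.01,0.52,1.76],[0.0,0.0,0.0]],[[0.0,0.52,1.77],[0.0,0.001,0.0]],[[-0.01,0.28,0.91],[0.0,0.0,0.0]],[[0.0,0.28,0.91],[0.0,0.0,0.0]]]
end [0.5771 0.0458 0.1059] [[-1.0, 0.026, -0.008], [0.027, 0.956, -0.292], [0.0, -0.292, -0.956]]
```

View pics/s6c.png

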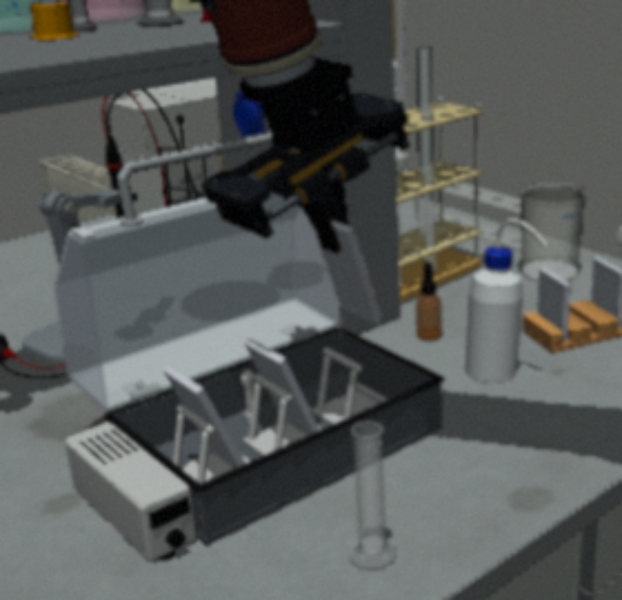

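The view shows the panel at (355,270), leaned the same way as its neighbours and above the empty easel (340,385), clear of the hood. I'll lower it.

>>> step_arm(
  deltas=[
    [[0, 0.52, 1.76], [0, 0, 0]],
    [[0, 0.52, 1.77], [0, 0, 0]],
    [[0, 0.52, 1.76], [0, 0, 0]],
    [[0, 0.52, 1.77], [0, 0, 0]],
    [[0, 0.28, 0.91], [0, 0, 0]],
    [[0, 0.28, 0.9], [0, 0, 0]],
    [[0, 0, 0], [0, 0, 0]],
    [[0, 0, 0], [0, 0, 0]],
  ],
)

```text
clock: 14.0
tool_pos: [0.5766, 0.0453, 0.1053]
tool_rot: [-0.002, 0.013, 0.989, -0.148]
force: [-0.6, 0.0, -1.6]
opening: 0.088
grip_force: 30.0
```

>>> step_arm(
  deltas=[
    [[0, 0.12, 0.38], [0, 0, 0]],
    [[0, 0.12, 0.38], [0, 0, 0]],
    [[0, 0, 0], [0, 0, 0]],
    [[0, 0, 0], [0, 0, 0]],
  ],
)

```text
clock: 14.5
tool_pos: [0.5763, 0.0453, 0.0969]
tool_rot: [-0.002, 0.013, 0.989, -0.148]
force: [0.1, -0.1, -0.9]
opening: 0.088
grip_force: 30.0
```

Run:
```python
from h import *
s=st(); print(s['tool_pos'],s['force'],s['torque'])
i,p,d=snap('scene','s7'); C=cloud(i,d); i2,p2,d2=snap('top','t7'); C2=cloud(i2,d2)
# back face of the panel (scene camera sees +y side)
w=(abs(C[...,0]-.577)<.045)&(C[...,1]>0)&(C[...,1]<.06)&(C[...,2]>.02)&(C[...,2]<.095); P=C[w]
up=np.array([.0079,.292,.956]); o=np.array([.5764,.0213,.0152]); yn=np.array([.027,.956,-.292])
u=(P-o)@up; n=(P-o)@yn; x=P[:,0]
m=(abs(n-.004)<.006); print(len(P),m.sum(),'normal off',np.percentile(n[m],[10,50,90]),'x',np.percentile(x[m],[1,50,99]),'u',np.percentile(u[m],[1,99]))
if m.sum()>20: print(np.polyfit(u[m],n[m],1))
```

```text
[0.57632996 0.04526421 0.09686011] [ 0.0687808  -0.06641642 -0.90897029] [ 0.52010997 -0.09082266  0.04828904]
426 288 normal off [0.0014267  0.0035699  0.00487161] x [0.54576414 0.56471199 0.60543023] u [0.00701344 0.0819592 ]
[0.00922261 0.00311171]
```

>>> step_arm(
  deltas=[
    [[0, 0.03, 0.1], [0, 0, 0]],
    [[0, 0.03, 0.1], [0, 0, 0]],
    [[0, 0, 0], [0, 0, 0]],
  ],
)

```text
clock: 14.98
tool_pos: [0.5765, 0.0454, 0.0954]
tool_rot: [-0.002, 0.013, 0.989, -0.148]
force: [-1.2, 0.5, 4.8]
opening: 0.092
grip_force: 30.0
```

Contact came at the height expected for the easel base (the foot stop's top is 9 mm higher). I'll open gently.

>>> step_arm(
  deltas=[
    [[0, 0, 0], [0, 0, 0]],
    [[0, 0, 0], [0, 0, 0]],
    [[0, 0, 0], [0, 0, 0]],
  ],
  jaw=2.8,
)

```text
clock: 15.35
tool_pos: [0.5762, 0.0451, 0.0946]
tool_rot: [-0.002, 0.013, 0.989, -0.148]
force: [-0.2, -0.1, 0.4]
opening: 0.298
grip_force: 0.0
```

>>> step_arm(
  deltas=[
    [[0, 0, 0], [0, 0, 0]],
    [[0, 0, 0], [0, 0, 0]],
    [[0, 0, -1], [0, 0, 0]],
    [[0, 0, -2], [0, 0, 0]],
    [[0, 0, -3], [0, 0, 0]],
    [[0, 0, -5], [0, 0, 0]],
    [[0, 0, -5], [0, 0, 0]],
    [[0, 0, 0], [0, 0, 0]],
    [[0, 0, 0], [0, 0, 0]],
  ],
)

```text
clock: 16.48
tool_pos: [0.5775, 0.0923, 0.2483]
tool_rot: [-0.002, 0.013, 0.989, -0.148]
force: [-0.5, -0.2, -0.5]
opening: 0.325
grip_force: 0.0
```

Run:
```python
from h import *
s=st(); print(s['tool_pos'],s['opening'],s['qpos'].round(2))
i,p,d=snap('scene','s8'); C=cloud(i,d); i2,p2,d2=snap('top','t8'); C2=cloud(i2,d2)
for n,Q in (('scene',C),('top',C2)):
    w=(abs(Q[...,0]-.577)<.045)&(Q[...,1]>-.005)&(Q[...,1]<.075)&(Q[...,2]>.085)&(Q[...,2]<.13); P=Q[w]
    print(n,len(P),np.percentile(P,[2,50,98],axis=0).round(4).tolist() if len(P)>5 else '')
w=(abs(C[...,0]-.577)<.045)&(C[...,1]>0)&(C[...,1]<.075)&(C[...,2]>.022)&(C[...,2]<.115); P=C[w]
o=np.array([.5764,.0213,.0152])
for t in (17,19,20,21):
    a=np.radians(t); n=(P-o)@np.array([.027*np.cos(a),np.cos(a),-np.sin(a)]); u=(P-o)@np.array([0.008,np.sin(a),np.cos(a)]); m=abs(n-.003)<.005
    print(t,m.sum(),np.polyfit(u[m],n[m],1),np.percentile(P[m][:,0],[2,98]))
# hood handle
w=(C[...,2]>.27)&(C[...,2]<.31)&(C[...,0]>.6)&(C[...,0]<.72)&(C[...,1]>0.04)&(C[...,1]<.25); P=C[w]; print('handle',len(P),np.median(P,0),P.min(0),P.max(0))
w=(C2[...,2]>.27)&(C2[...,2]<.31)&(C2[...,0]>.6)&(C2[...,0]<.72)&(C2[...,1]>0.02)&(C2[...,1]<.25); P=C2[w]; print('handle',len(P),np.median(P,0) if len(P) else '')
```

```text
[0.57746611 0.09225685 0.24826513] 0.32458559728958125 [ 0.09  0.32 -0.62  1.52  0.43  1.53  0.97]
scene 238 [[0.5475, 0.0479, 0.0858], [0.571, 0.0557, 0.1058], [0.6059, 0.0616, 0.1207]]
top 265 [[0.5457, 0.0404, 0.0867], [0.571, 0.0482, 0.1088], [0.6035, 0.059, 0.1227]]
17 395 [0.0288226  0.00362325] [0.54612832 0.60576423]
19 413 [-0.00088947  0.00373476] [0.54615163 0.60577839]
20 410 [-0.01572858  0.00385155] [0.54629496 0.60577972]
21 412 [-0.02914826  0.00387103] [0.5463105  0.60577884]
handle 177 [0.67452181 0.19838623 0.28628424] [0.60004862 0.04003692 0.27012555] [0.68071351 0.21609883 0.30993257]
handle 520 [0.67363144 0.10716439 0.29228187]
```

The panel leans at 19°, centred, foot at the stop. Now close the hood, gripping the bar at about (0.674, 0.09, 0.287) with the tool pitched forward so the gripper body clears the shelf.

Run:
```python
from h import *
a=np.radians(50); z=np.array([np.sin(a),-.027*np.sin(a),-np.cos(a)]); t=tool((np.cos(a),-.027*np.cos(a),np.sin(a)),zdir=z)
z=z/np.linalg.norm(z); G=np.array([.6745,.09,.287])
plan([((.54,.085,.36),tool((.5,.7,0.2),zdir=(.35,-.1,-.9)),7),(G-.08*z,t,8)],dp=1)
```

```text
[[[0.5,-0.6,-1.5],[-0.04,-0.04,0.1]],[[0.4,-0.5,-1.6],[-0.05,-0.04,0.1]],[[0.3,-0.6,-1.6],[-0.04,-0.05,0.1]],[[0.2,-0.4,-1.6],[-0.05,-0.04,0.1]],[[0.1,-0.4,-1.6],[-0.04,-0.04,0.1]],[[-0.1,-0.4,-1.7],[-0.05,-0.04,0.1]],[[-0.1,-0.2,-1.7],[-0.04,-0.04,0.1]],[[-0.5,0.6,0.6],[-0.06,-0.02,0.12]],[[-0.5,0.6,0.6],[-0.07,-0.02,0.11]],[[-0.3,0.6,0.6],[-0.06,-0.02,0.12]]]
[[[-0.3,0.6,0.8],[-0.06,-0.01,0.12]],[[-0.2,0.5,0.7],[-0.07,-0.02,0.12]],[[-0.1,0.6,0.8],[-0.06,-0.02,0.11]],[[0.0,0.5,0.8],[-0.07,-0.02,0.12]],[[0.0,0.4,0.9],[-0.06,-0.02,0.12]]]
end [0.6135 0.0915 0.338 ] [[0.03, 0.641, 0.767], [1.0, -0.02, -0.022], [0.002, 0.767, -0.642]]
```

>>> step_arm(
  deltas=[
    [[0.5, -0.6, -1.5], [-0.04, -0.04, 0.1]],
    [[0.4, -0.5, -1.6], [-0.05, -0.04, 0.1]],
    [[0.3, -0.6, -1.6], [-0.04, -0.05, 0.1]],
    [[0.2, -0.4, -1.6], [-0.05, -0.04, 0.1]],
    [[0.1, -0.4, -1.6], [-0.04, -0.04, 0.1]],
    [[-0.1, -0.4, -1.7], [-0.05, -0.04, 0.1]],
    [[-0.1, -0.2, -1.7], [-0.04, -0.04, 0.1]],
    [[-0.5, 0.6, 0.6], [-0.06, -0.02, 0.12]],
    [[-0.5, 0.6, 0.6], [-0.07, -0.02, 0.11]],
    [[-0.3, 0.6, 0.6], [-0.06, -0.02, 0.12]],
  ],
)

```text
clock: 17.82
tool_pos: [0.5674, 0.0876, 0.352]
tool_rot: [0.243, 0.467, 0.842, 0.122]
force: [-0.2, -0.4, -0.2]
opening: 0.321
grip_force: 0.0
```

>>> step_arm(
  deltas=[
    [[-0.3, 0.6, 0.8], [-0.06, -0.01, 0.12]],
    [[-0.2, 0.5, 0.7], [-0.07, -0.02, 0.12]],
    [[-0.1, 0.6, 0.8], [-0.06, -0.02, 0.11]],
    [[0, 0.5, 0.8], [-0.07, -0.02, 0.12]],
    [[0, 0.4, 0.9], [-0.06, -0.02, 0.12]],
    [[0, 0, 0], [0, 0, 0]],
    [[0, 0, 0], [0, 0, 0]],
  ],
  jaw=3.2,
)

```text
clock: 18.7
tool_pos: [0.6137, 0.0913, 0.3387]
tool_rot: [0.303, 0.65, 0.632, 0.295]
force: [0.6, -1.0, -0.1]
opening: 0.362
grip_force: 0.0
```

Run:
```python
from h import *
s=st(); print(s['tool_pos'],Rq(s['tool_rot']).as_matrix().round(3).tolist(),s['qpos'].round(2),s['force'],s['opening'])
i,p,d=snap('wrist','w9'); C=cloud(i,d)
w=(C[...,2]>.272)&(C[...,2]<.302)&(C[...,0]>.655)&(C[...,0]<.70)&(C[...,1]>0.05)&(C[...,1]<.19); P=C[w]; print('handle',len(P), np.median(P,0),np.polyfit(P[:,1],P[:,0],1),np.polyfit(P[:,1],P[:,2],1)) if w.sum()>20 else print(w.sum())
a=np.radians(50); z=np.array([np.sin(a),-.027*np.sin(a),-np.cos(a)]); t=tool((np.cos(a),-.027*np.cos(a),np.sin(a)),zdir=z)
z=z/np.linalg.norm(z); G=np.array([.6745,.09,.287])
plan([(G+.013*z,t,5)],dp=1)
```

```text
[0.61368002 0.09133074 0.33871306] [[0.028, 0.642, 0.767], [1.0, -0.018, -0.021], [0.0, 0.767, -0.642]] [ 0.49 -0.35 -0.71  2.11  0.05  0.45 -0.36] [ 0.58090777 -0.99678401 -0.10908507] 0.36199558777371993
handle 2160 [0.67457485 0.12866682 0.29116384] [0.03059642 0.67117407] [0.00301177 0.29012198]
[[[0.0,0.0,1.9],[0.0,0.0,0.0]],[[0.0,0.0,1.8],[0.0,0.0,0.0]],[[0.0,-0.1,1.9],[0.0,0.0,0.0]],[[0.0,0.0,1.8],[0.0,0.0,0.0]],[[0.0,0.0,1.9],[0.0,0.0,0.0]]]
end [0.6846 0.0897 0.2787] [[0.028, 0.641, 0.767], [1.0, -0.019, -0.021], [0.001, 0.767, -0.641]]
```

>>> step_arm(
  deltas=[
    [[0, 0, 1.9], [0, 0, 0]],
    [[0, 0, 1.8], [0, 0, 0]],
    [[0, -0.1, 1.9], [0, 0, 0]],
    [[0, 0, 1.8], [0, 0, 0]],
    [[0, 0, 1.9], [0, 0, 0]],
    [[0, 0, 0], [0, 0, 0]],
  ],
)

```text
clock: 19.5
tool_pos: [0.6849, 0.0889, 0.2779]
tool_rot: [0.303, 0.651, 0.631, 0.296]
force: [-0.8, 0.0, -0.0]
opening: 0.371
grip_force: 0.0
```

>>> step_arm(
  deltas=[
    [[0, 0, 0], [0, 0, 0]],
    [[0, 0, 0], [0, 0, 0]],
    [[0, 0, 0], [0, 0, 0]],
    [[0, 0, 0], [0, 0, 0]],
  ],
  jaw=0,
  force=20,
)

```text
clock: 20.0
tool_pos: [0.685, 0.0907, 0.2796]
tool_rot: [0.304, 0.649, 0.631, 0.297]
force: [1.1, -0.2, 3.1]
opening: 0.106
grip_force: 20.0
```

Run:
```python
from h import *
s=st(); p=np.array(s['tool_pos']); r=Rq(s['tool_rot']); print(p,s['qpos'].round(2),s['force'],s['opening'],s['grip_force'])
off=.013; G=p-off*r.as_matrix()[:,2]; print('G',G)
a0=1.5+.1077; H=G-np.array([-.2233*np.cos(a0),0,.2233*np.sin(a0)]); print('hinge',H)
w=[]; n=22
for k in range(1,n+1):
    th=1.5-1.25*k/n; a=th+.1077; b=np.radians(max(0,50*(1-k/(0.6*n))))
    g=H+np.array([-.2233*np.cos(a),0.027*.2233*np.cos(a),.2233*np.sin(a)])
    z=np.array([np.sin(b),-.027*np.sin(b),-np.cos(b)]); z/=np.linalg.norm(z)
    w.append((g+off*z,tool((np.cos(b),-.027*np.cos(b),np.sin(b)),zdir=z),1))
plan(w,p,r,dp=2,dr=2)
```

```text
[0.68498771 0.09071968 0.27964619] [ 0.9  -0.11 -1.15  2.06  0.48  0.31 -0.72] [ 1.0865729  -0.24857126  3.14616307] 0.10642566719060906 19.997669756412506
G [0.6749935  0.09098484 0.28795554]
hinge [0.66675478 0.09098484 0.06480758]
[[[-0.02,-0.89,-0.99],[0.07,0.0,0.0]],[[-0.01,-1.01,-0.87],[0.07,0.0,0.0]],[[0.0,-1.11,-0.75],[0.06,0.0,0.0]],[[0.0,-1.19,-0.63],[0.07,0.0,0.0]],[[0.0,-1.26,-0.49],[0.07,0.0,0.0]],[[-0.01,-1.31,-0.33],[0.06,0.0,0.0]],[[0.0,-1.34,-0.18],[0.07,0.0,0.0]],[[0.0,-1.36,-0.03],[0.06,0.0,0.0]],[[0.0,-1.35,0.12],[0.07,0.0,0.0]],[[-0.01,-1.32,0.28],[0.07,0.0,0.0]]]
[[[0.0,-1.28,0.44],[0.06,0.0,0.0]],[[0.0,-1.21,0.57],[0.07,0.0,0.0]],[[0.0,-1.14,0.71],[0.06,0.0,0.0]],[[-0.01,-0.98,0.83],[0.02,0.0,0.0]],[[0.0,-0.89,0.9],[0.0,0.0,0.0]],[[0.0,-0.84,0.95],[0.0,0.0,0.0]],[[-0.01,-0.79,0.99],[0.0,0.0,0.0]],[[0.0,-0.73,1.04],[0.0,0.0,0.0]],[[0.0,-0.66,1.08],[0.0,0.0,0.0]],[[-0.01,-0.61,1.12],[0.0,0.0,0.0]]]
[[[0.0,-0.54,1.15],[0.0,0.0,0.0]],[[0.0,-0.47,1.17],[0.0,0.0,0.0]]]
end [0.4576 0.0967 0.13  ] [[0.028, 1.0, -0.003], [1.0, -0.028, 0.002], [0.002, -0.003, -1.0]]
```

>>> step_arm(
  deltas=[
    [[0, -0.89, -0.99], [0.07, 0, 0]],
    [[0, -1.01, -0.87], [0.07, 0, 0]],
    [[0, -1.11, -0.75], [0.06, 0, 0]],
    [[0, -1.19, -0.63], [0.07, 0, 0]],
    [[0, -1.26, -0.49], [0.07, 0, 0]],
    [[0, -1.31, -0.33], [0.06, 0, 0]],
    [[0, -1.34, -0.18], [0.07, 0, 0]],
    [[0, -1.36, 0], [0.06, 0, 0]],
    [[0, -1.35, 0.12], [0.07, 0, 0]],
    [[0, -1.32, 0.28], [0.07, 0, 0]],
  ],
)

```text
clock: 21.25
tool_pos: [0.5558, 0.0947, 0.2438]
tool_rot: [0.072, 0.713, 0.693, 0.072]
force: [1.7, 2.7, 1.2]
opening: 0.097
grip_force: 20.0
```

>>> step_arm(
  deltas=[
    [[0, -1.28, 0.44], [0.06, 0, 0]],
    [[0, -1.21, 0.57], [0.07, 0, 0]],
    [[0, -1.14, 0.71], [0.06, 0, 0]],
    [[0, -0.98, 0.83], [0.02, 0, 0]],
    [[0, -0.89, 0.9], [0, 0, 0]],
    [[0, -0.84, 0.95], [0, 0, 0]],
    [[0, -0.79, 0.99], [0, 0, 0]],
    [[0, -0.73, 1.04], [0, 0, 0]],
    [[0, -0.66, 1.08], [0, 0, 0]],
    [[0, -0.61, 1.12], [0, 0, 0]],
  ],
)

```text
clock: 22.5
tool_pos: [0.4673, 0.0973, 0.1518]
tool_rot: [-0.001, 0.717, 0.697, 0.0]
force: [5.8, 4.6, -1.6]
opening: 0.104
grip_force: 20.0
```

>>> step_arm(
  deltas=[
    [[0, -0.54, 1.15], [0, 0, 0]],
    [[0, -0.47, 1.17], [0, 0, 0]],
    [[0, -0.4, 1.2], [0, 0, 0]],
    [[0, -0.33, 1.22], [0, 0, 0]],
    [[0, -0.26, 1.24], [0, 0, 0]],
    [[0, 0, 0], [0, 0, 0]],
  ],
)

```text
clock: 23.25
tool_pos: [0.4475, 0.0978, 0.0921]
tool_rot: [-0.002, 0.717, 0.697, 0.001]
force: [6.0, 3.8, -1.7]
opening: 0.107
grip_force: 20.0
```

>>> step_arm(
  deltas=[
    [[0, 0, 0], [0, 0, 0]],
    [[0, 0, 0], [0, 0, 0]],
    [[0, 0, 0], [0, 0, 0]],
    [[0, 0, -1], [0, 0, 0]],
    [[0, 0, -3], [0, 0, 0]],
    [[0, 0, -5], [0, 0, 0]],
    [[0, 0, -5], [0, 0, 0]],
    [[-5, 0, -3], [0, 0, 0]],
    [[-5.5, 0, 0], [0, 0, 0]],
    [[-5.5, 0, 0], [0, 0, 0]],
  ],
  jaw=4,
)

```text
clock: 24.5
tool_pos: [0.4431, -0.0643, 0.2634]
tool_rot: [-0.001, 0.717, 0.697, -0.0]
force: [0.8, 0.1, -1.0]
opening: 0.46
grip_force: 0.0
```

>>> step_arm(
  deltas=[
    [[-5, 0, 0], [0, 0, 0]],
    [[-5, 0, 0], [0, 0, 0]],
    [[0, 0, 0], [0, 0, 0]],
    [[0, 0, 0], [0, 0, 0]],
    [[0, 0, 0], [0, 0, 0]],
    [[0, 0, 0], [0, 0, 0]],
    [[0, 0, 0], [0, 0, 0]],
    [[0, 0, 0], [0, 0, 0]],
    [[0, 0, 0], [0, 0, 0]],
  ],
)

```text
clock: 25.62
tool_pos: [0.4402, -0.1627, 0.2618]
tool_rot: [-0.002, 0.717, 0.697, -0.001]
force: [0.7, -0.4, -0.9]
opening: 0.461
grip_force: 0.0
```

Run:
```python
from h import *
s=st(); print(s['clock'],s['tool_pos'],s['force'],s['opening'])
i,p,d=snap('scene','s10'); C=cloud(i,d); i2,p2,d2=snap('top','t10'); C2=cloud(i2,d2)
s0=load('scene0'); C0=cloud(s0[0],s0[2]); t0=load('top0'); T0=cloud(t0[0],t0[2])
for n,Q in (('sc',C),('sc0',C0),('top',C2),('top0',T0)):
    w=(Q[...,0]>.40)&(Q[...,0]<.46)&(Q[...,1]>.06)&(Q[...,1]<.15)&(Q[...,2]>.075)&(Q[...,2]<.12); P=Q[w]; print(n,len(P),np.median(P,0))
    w=(Q[...,0]>.6)&(Q[...,0]<.64)&(Q[...,1]>.06)&(Q[...,1]<.15)&(Q[...,2]>.1)&(Q[...,2]<.2); print('  roof',np.median(Q[w],0))
# bottles etc: per-region difference
for nm,x0,x1,y0,y1,z0 in [('wash',.45,.6,-.22,-.06,.12),('drop',.58,.7,-.19,-.06,.06),('cyl',.33,.42,.1,.25,.05),('shorts',.45,.6,-.36,-.22,.06)]:
    for n,Q in (('0',C0),('1',C)):
        w=(Q[...,0]>x0)&(Q[...,0]<x1)&(Q[...,1]>y0)&(Q[...,1]<y1)&(Q[...,2]>z0)&(Q[...,2]<.2); print(nm,n,w.sum(),Q[w].mean(0).round(3))
cv2.imwrite('pics/z10.png',p[:,:,::-1])
```

```text
25.625 [ 0.44019184 -0.16273882  0.26181357] [ 0.68883564 -0.42751788 -0.92198805] 0.4610645713567822
sc 151 [0.44301776 0.099229   0.09150475]
  roof [0.61884788 0.10736625 0.14613182]
sc0 155 [0.44300214 0.09795578 0.09144814]
  roof [0.61971686 0.10600406 0.14619234]
top 192 [0.44418837 0.10525653 0.09343955]
  roof [0.62011433 0.10485114 0.14737607]
top0 193 [0.44415866 0.10438173 0.09375301]
  roof [0.62034947 0.10453712 0.14740558]
wash 0 291 [ 0.53  -0.135  0.143]
wash 1 292 [ 0.534 -0.137  0.143]
drop 0 80 [ 0.66  -0.151  0.079]
drop 1 78 [ 0.66  -0.152  0.078]
cyl 0 529 [0.386 0.18  0.093]
cyl 1 532 [0.386 0.18  0.093]
shorts 0 575 [ 0.533 -0.284  0.084]
shorts 1 283 [ 0.537 -0.286  0.074]
```

```bash
python3 -c "
from rig import ticket
print(ticket.close_job())"
```

```text
the job is handed in; nothing more can be done
None
```

The job is handed in: the tall panel leans at about 19° on the formerly empty easel (measured before closing; not re-checked through the shut hood), the hood is shut, and the bottles, cylinder and short panels measured unmoved; no verdict was returned.

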